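# Fit the coarse blade plate into the vegetable chopper

### The arm

A 6-joint arm with a two-finger parallel gripper is mounted at the origin on a cart in front of the work surface, level with it; the furniture and walls round the work are solid. World frame = base frame: x ahead of the robot, y to its left, z up, the work surface at z = 0. Lengths are in m, angles in rad, forces in N, time in s.
With the tool pointing down it reaches from about 0.25 to 0.725 m from the base axis. Payload 9.7 kg.
Tool frame: the origin (TCP) lies on the mounting face of the last link; the fingertips stand 173 mm ahead of it and the grasp point (between the pads) lies 155 mm ahead of it; z points along the fingers, y is the line along which they close (so a half turn about z gives the same grasp; the last joint's range is limited). The gripper opens to 85 mm and grips with 20 to 120 N. Pads are 22 mm wide; open, the fingers measure 114 mm over their backs; the gripper's body (76 mm by 85 mm) begins 54 mm behind the grasp point. The pads swing forward as they close: fully open they stand 13 mm farther back than shut.
Start: joints at [-1.123, 0.087, 0.176, 1.66, 0, 1.571], TCP at [0.238, -0.496, 0.405] pointing down, gripper open.
Joint ranges: [-3.13, 3.13], [-0.85, 1.81], [-1.15, 1.24], [-2.2, 2.28], [-1.44, 1.52], [-3.14, 3.14]. Speed limits (rad/s): [2.22, 2.22, 2.57, 3.14, 3.14, 3.14].

### API

Orientations are given as a 3x3 rotation matrix whose columns are the frame's x, y, z axes.
In Python, from station import env gives the robot as it stands.
- The arm moves only by the shell command python3 -m crank 'ROWS' [FORCE]. ROWS is JSON, a list that holds one entry, the list of rows, each a list of 7 numbers: the turn, a rotation vector about the tool's x, y, z in rad, then the shift along the tool's x, y, z in mm, then the opening, from -1 (shut) to 1 (fully open). In form: [[[ax, ay, az, dx, dy, dz, fingers], ...]]. A call has exactly 10 rows; each row is the pose to reach, as a shift and turn from the pose commanded when the call began, along the tool's axes at that moment; what a row does not reach only later rows make up. A row lasts 1/12 s, in which the tool goes at most 41.7 mm and 7.16 degrees, less where a joint would pass 70% of its speed; a pose out of reach is approached as far as the arm can. A call with a gripper value outside its range is refused whole. The fingers move at their own pace and stop on an object; FORCE is the grip in N (left out, the last holds). Time passes only in rows, so rows that repeat a pose let the fingers close, or fill a call up. It gives the time, the measured TCP pose, the force, the opening and the grip force at its end, in the units of the state.
- env.read_state(): the state, without advancing time (a new reading comes with each control period).
- env.grab_frame(name): name is "scene" or "top" or "wrist"; returns (picture, depth): 400x640x3 uint8, red, green, blue; 400x640 float32, m along the optical axis (not along the pixel's ray), 0 where there is no reading.
- env.camera_model(name): a dict with "fx", "fy", "cx", "cy" (pixels), "rvec" (rotation vector, rad) and "tvec" (3), from world to camera coordinates, as OpenCV has them; the wrist camera has in their place "T_tool_cam" (4x4, takes a point from camera to tool coordinates, whose origin is the TCP and whose axes are the flange's). Camera axes: x right, y down, z forward; pixel columns grow to the right and rows downward; lengths in m; the calibration is good to about 2 mm. A picture is of the moment at which its call begins: read the wrist's pose just before it. camera_model takes no time and is no camera call.
- env.close_job(): hands the job in; it is judged then, once.
Trained networks look in the newest picture that a camera, given by its name, has taken for a name from the list of things; names that differ only in an ending like _2 or _b are one class to them, and where a whole thing is asked for, a point or a joint stands for the part that bears it (a point fixed in the world has none). Each returns a list of dicts, best first, with "score" (0 to 1); they miss things now and then, are a little off and sometimes report something else, mostly with a low value. They report only what shows in the picture. A call takes as long as a camera call.
- env.regions_of(camera, target): "region" (400x640 bool, what is visible of it) and "rect" ([left, top, right, bottom] in pixels, round what is visible of it).
- env.tip_of(camera, target): "xy" ([column, row] in pixels: a listed point, or the origin of a listed thing).
The state is a dict: "t": time; "joints": joint angles; "qd": joint speeds; "tau": joint torques, N m; "tool_pos": TCP position; "tool_rot": TCP orientation; "ft_force": force on the tool from outside, world axes, zero at the start; "ft_torque": the same for the moment, N m; "finger_gap": opening from 0.0 (shut) to 1.0 (fully open); "grasp_force": force on a finger pad.
Only numpy, scipy, OpenCV 4.12 (cv2) and the standard library are available. Lean on these libraries where they do the work, as an engineer would, in place of code of your own. Each camera call takes 0.05 s, during which the arm holds its last target. There are 200 camera calls.

### The job

Fit the coarse blade plate (the one with the wide mesh) to the vegetable chopper: lift it by its upright tab, lay it on the bed between the side rails with the tab at the open front end, and slide it along gently until its two slots drop over the locating pins and it lies flat on the bed. Then push the lock slide fully in over the plate's edge. Never force the plate against the chopper, and leave the fine plate and the other things where they are.

Things in the scene. Friction and masses are not known exactly. Their poses are not given: they have to be found in the camera images.
- coarse_plate: Loose flat steel blade plate 160 (x) x 120 (y) x 5 mm, 0.24-0.38 kg, 18 mm mesh (3+3 knives) in a 72 mm square opening. Origin: centre of underside. Upright tab at its rear (-x) end: x -78 to -68 mm, 44 mm wide (y), top 40 mm above the underside. Two through slots near the leading (+x) end, centred at x +43, y +45 and -45 mm, each 11 (x) by 14 (y) mm
- fine_plate: Loose blade plate with the same outline, tab and slots, but a fine 9 mm mesh (7+7 knives); not wanted now, bystander. Both plates lie flat on the worktop to the left of the chopper; a wall cabinet hangs over the back part of the worktop there (y > 0, beyond x = 0.57 m), so a high arm should come out along the front edge of the worktop
- chopper: Lever vegetable chopper of cast aluminium, fixed to the worktop. Origin: on the worktop under the middle of the bed; +x from its open front end to the lever, +y to its left. The flat bed is 62 mm above the origin, x -115 to +150 mm, with an opening in the middle. Behind x = +110 mm stand the lever's ears; lever and pusher are swung up and lean back, over 100 mm above the bed
- bed (a point): Centre of the bed's top, 62 mm above the chopper's origin. Side rails run along the chopper's x from -115 to +100 mm: 7 mm high, inner top edges rounded (3 mm), inner faces at y +62 and -62 mm, so a plate has 2 mm to spare each side. A plate sits home with its underside on the bed, within 16 mm of this point along x
- pin_slot (a point): On the bed, mid adjusting slot of the pin bar, x +43 mm of the chopper. Two flat-topped pins, 8 mm thick, 7 mm high, stand at y +45 and -45 mm on a cross bar clamped within 15 mm of this point along x (place not reported). They bear a gentle push (well under 25 N). Metal slides on metal easily; a plate riding on the pins is tilted; with slots over them it falls flat by its weight
- lock (a joint): Lock slide on the left (+y) rail at x -12 mm of the chopper: 0 = open, clear of the plate; 0.016 m = fully in, 12 mm over a seated plate's edge and 2 to 3 mm above its top. Moves towards the chopper's -y against about 2 N friction, stays where left; blocked by a plate that still rides on the pins
- lock_thumb (a point): Middle of the outer (+y) face of the lock slide's upright black thumb piece: 20 mm wide (x), 9 mm thick (y). The point is 90.5 mm above the worktop, 9 mm below the thumb piece's top, 14 mm above the slide it stands on, and 95 mm to the left of the chopper's middle when open. Push here towards the chopper's -y
- sardine_tin: flat tin, 63 x 105 x 26 mm, bystander
- peeler: vegetable peeler, 170 x 25 x 18 mm, lying, bystander
- mug: striped mug, 101 mm high, bystander

How it is judged:
On the way, in this order (a step that is already met when the one before it is completed fails the run):
1. the coarse plate lies flat on the bed, its slots over the pins, the lock slide still open (z of coarse_plate in the frame of chopper between 0.0605 and 0.0635 m and x of coarse_plate in the frame of chopper between -0.018 and 0.018 m and y of coarse_plate in the frame of chopper between -0.006 and 0.006 m and angle between coarse_plate's own z axis and vertical below 0.02 rad and value of joint lock below 0.006 m), for 0.2 s.
2. the lock slide is pushed in over the plate's edge (value of joint lock above 0.013 m), for 0.1 s.
At the end, for the whole second after the job is handed in: The coarse plate lies at rest flat on the chopper's bed (underside within 1.5 mm of the bed, tilt under 0.02 rad) with its slots over the pins (its origin within 18 mm along and 6 mm across of the chopper's), and the lock slide is pushed in at least 13 of its 16 mm (z of coarse_plate in the frame of chopper between 0.0605 and 0.0635 m and x of coarse_plate in the frame of chopper between -0.018 and 0.018 m and y of coarse_plate in the frame of chopper between -0.006 and 0.006 m and angle between coarse_plate's own z axis and vertical below 0.02 rad and value of joint lock above 0.013 m and linear speed of coarse_plate below 0.02 m/s); the robot touches nothing.
It fails at once if the coarse plate is forced against the chopper (more than 25 N between them) (contact force between coarse_plate and chopper above 25 N).
It fails at once if the fine plate is moved by more than 20 mm (distance of fine_plate from where it was at the start of the episode above 0.02 m).
It fails at once if the tin, the peeler or the mug is moved by more than 30 mm (distance of any of sardine_tin, peeler, mug from where it was at the start of the episode above 0.03 m).
It also fails if it takes over 48 s, if anything falls off the work surface, if the arm or the gripper's body presses on something with over 40 N, if the wrist force passes 120 N, or if a joint passes its speed limit or range.

## Working session

There is one attempt and no reset: what is moved stays moved. The work goes in short steps, Python scripts to look and compute and a shell command to move; the robot and the scene stay as the last step left them, time stands still between calls to the robot, and variables do not carry over. Pictures are saved under pics/ and viewed, at most 12 in all, crops included, and the job is handed in when it is done.

```bash
ls; mkdir -p pics
cat > h.py <<'E'
import numpy as np, cv2
from station import env
from scipy.spatial.transform import Rotation as R
def cam(name):
    m=env.camera_model(name)
    K=np.array([[m['fx'],0,m['cx']],[0,m['fy'],m['cy']],[0,0,1]])
    if name=='wrist':
        s=env.read_state(); T=np.eye(4);T[:3,:3]=s['tool_rot'];T[:3,3]=s['tool_pos']
        return K,T@np.array(m['T_tool_cam'])
    W=np.eye(4);W[:3,:3]=R.from_rotvec(np.ravel(m['rvec'])).as_matrix();W[:3,3]=np.ravel(m['tvec'])
    return K,np.linalg.inv(W)
def cloud(K,T,d):
    v,u=np.mgrid[:400,:640]
    p=np.stack([(u-K[0,2])/K[0,0]*d,(v-K[1,2])/K[1,1]*d,d],-1)
    return p@T[:3,:3].T+T[:3,3]
def onplane(K,T,uv,z):
    r=T[:3,:3]@np.array([(uv[0]-K[0,2])/K[0,0],(uv[1]-K[1,2])/K[1,1],1]);return T[:3,3]+r*(z-T[2,3])/r[2]
def pix(K,T,p):
    c=(np.asarray(p)-T[:3,3])@T[:3,:3];return (c@K.T)[...,:2]/c[...,2:3]
E
python3 - <<'E'
from h import *
np.set_printoptions(precision=4,suppress=True)
for c in ['top','scene']:
    K,T=cam(c);im,d=env.grab_frame(c);cv2.imwrite(f'pics/{c}.png',im[...,::-1]);P=cloud(K,T,d);np.savez(c+'.npz',im=im,d=d,P=P)
    print(c,T[:3,3],T[:3,2])
    for n in ['coarse_plate','fine_plate','chopper','sardine_tin','peeler','mug','lock']:
        for r in env.regions_of(c,n)[:2]:
            m=r['region'];p=P[m&(d>0)];print(n,round(r['score'],2),r['rect'],np.median(p,0) if len(p) else '',p.max(0) if len(p) else '')
    for n in ['coarse_plate','fine_plate','chopper','bed','pin_slot','lock_thumb']:
        for r in env.tip_of(c,n)[:2]:
            z={'bed':.062,'pin_slot':.062,'lock_thumb':.0905}.get(n,0)
            print('tip',n,round(r['score'],2),r['xy'],onplane(K,T,r['xy'],z))
E
```

```text
pics
top [0.3072 0.0849 1.5028] [ 0.1565  0.0101 -0.9876]
coarse_plate 0.81 [246.9, 181.5, 282.6, 227.5] [0.5178 0.2848 0.0053] [0.5903 0.3457 0.0461]
coarse_plate 0.45 [346.6, 229.9, 391.9, 252.5] [ 0.3818 -0.0873  0.0108] [0.4191 0.0079 0.023 ]
fine_plate 0.92 [292.2, 171.2, 347.3, 230.9] [0.5324 0.11   0.0049] [0.6228 0.1943 0.0456]
fine_plate 0.59 [166.6, 201.6, 198.8, 235.8] [0.4459 0.558  0.0472] [0.4962 0.6139 0.1065]
chopper 0.82 [363.7, 62.5, 438.3, 226.1] [ 0.6032 -0.1554  0.0635] [ 0.9211 -0.0568  0.3667]
sardine_tin 0.66 [451.5, 215.6, 482.9, 242.7] [ 0.4246 -0.3848  0.0232] [ 0.474  -0.3326  0.0325]
peeler 0.8 [349.5, 233.4, 395.5, 255.2] [ 0.3789 -0.0879  0.0115] [0.4148 0.0011 0.023 ]
peeler 0.43 [246.3, 180.1, 284.2, 227.9] [0.5132 0.284  0.0054] [0.5903 0.3466 0.0461]
mug 0.98 [167.1, 200.6, 201.4, 233.3] [0.4474 0.5566 0.048 ] [0.4985 0.5926 0.1059]
lock 0.67 [375.6, 190.5, 386.8, 198.9] [ 0.5294 -0.0946  0.0777] [ 0.5433 -0.0756  0.102 ]
tip coarse_plate 0.55 [263.0, 206.1] [0.4997 0.2915 0.    ]
tip fine_plate 0.61 [316.3, 197.7] [0.5302 0.1114 0.    ]
tip chopper
[... 584 characters left out ...]
 288.7, 325.4] [ 0.4269 -0.3888  0.0203] [ 0.4742 -0.3322  0.027 ]
peeler 0.49 [265.3, 216.6, 288.3, 253.3] [ 0.3787 -0.0954  0.0079] [0.419  0.4239 0.0179]
mug 0.55 [304.4, 110.1, 322.1, 134.6] [0.4469 0.5165 0.0608] [0.4924 0.6851 0.0995]
tip coarse_plate 0.65 [315.1, 167.1] [0.4919 0.2948 0.    ]
tip fine_plate 0.72 [318.6, 199.0] [0.5278 0.1146 0.    ]
tip chopper 0.84 [319.3, 258.1] [ 0.5613 -0.1657 -0.    ]
tip bed 0.82 [317.8, 254.0] [ 0.5563 -0.1827  0.062 ]
tip bed 0.73 [316.8, 167.1] [0.5048 0.2403 0.062 ]
tip pin_slot 0.84 [328.9, 251.6] [ 0.5957 -0.1679  0.062 ]
tip pin_slot 0.26 [270.2, 311.6] [ 0.4242 -0.4137  0.062 ]
tip lock_thumb 0.46 [308.0, 230.2] [ 0.5101 -0.1034  0.0905]
```

Run:
```python
from h import *
im=cv2.imread('pics/top.png')[140:270,230:430];cv2.imwrite('pics/t1.png',cv2.resize(im,(800,520),interpolation=cv2.INTER_CUBIC))
```

```text
(no output)
```

View pics/t1.png

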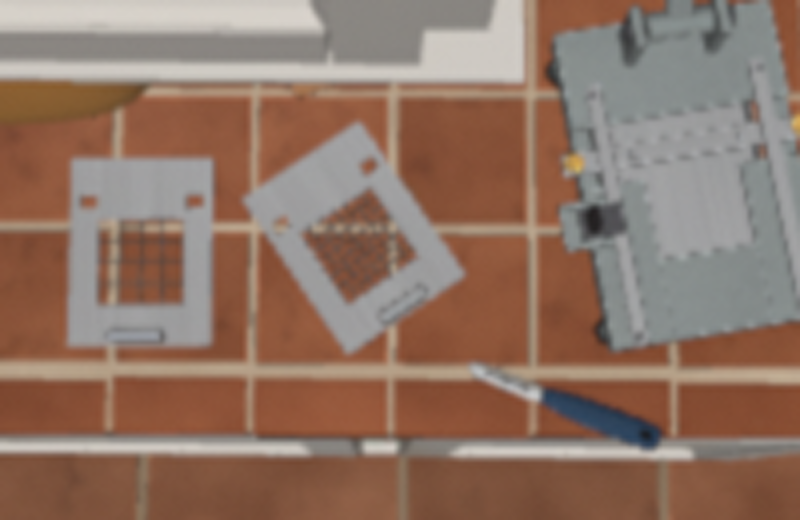

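Run:
```python
from h import *
np.set_printoptions(precision=4,suppress=True)
s=env.read_state();print(s['tool_rot'],s['t'],env.camera_model('wrist'))
z=np.load('top.npz');P=z['P'];K,T=cam('top')
def rect(lo,hi,zl,zh):
    m=(P[...,0]>lo[0])&(P[...,0]<hi[0])&(P[...,1]>lo[1])&(P[...,1]<hi[1])&(P[...,2]>zl)&(P[...,2]<zh)
    q=P[m][:,:2];r=cv2.minAreaRect((q*1000).astype(np.float32));return r,len(q),q
print('plate',rect((.38,.21),(.62,.37),.0035,.03)[:2])
print('tab',rect((.38,.21),(.62,.37),.03,.05)[:2])
print('fine',rect((.38,.01),(.65,.2),.0035,.03)[:2])
print('bed',rect((.38,-.3),(.75,-.02),.055,.08)[:2])
# hand corners in crop
f=lambda x,y,zz:onplane(K,T,(230+x/4-.4,140+y/4-.4),zz)
c=[f(70,158,.005),f(213,158,.005),f(213,346,.005),f(67,346,.005)]
print(np.array(c));print('slots',f(88,202,.005),f(195,201,.005),'tab',f(135,333,.04))
print('railL',f(594,92,.069),f(640,338,.069),'railR',f(757,65,.069),f(800,225,.069))
```

```text
[[ 0.9014  0.433   0.    ]
 [ 0.433  -0.9014 -0.    ]
 [ 0.      0.     -1.    ]] 1.4 {'fx': 334.68428484172046, 'fy': 334.68428484172046, 'cx': 316.3433662595109, 'cy': 203.95553678031106, 'T_tool_cam': array([[-0.0001, -0.9524, -0.3047,  0.0787],
       [ 1.    , -0.0001, -0.    ,  0.0001],
       [-0.    , -0.3047,  0.9524,  0.0317],
       [ 0.    ,  0.    ,  0.    ,  1.    ]])}
plate (((500.40594482421875, 290.05718994140625), (159.38316345214844, 239.06756591796875), 89.84908294677734), 1074)
tab (((523.6715087890625, 323.9588928222656), (210.57125854492188, 39.94822692871094), 25.299110412597656), 49)
fine (((514.96044921875, 104.95899963378906), (269.628173828125, 188.09927368164062), 0.11494782567024231), 1219)
bed (((572.9210815429688, -164.94155883789062), (266.1331481933594, 216.9784393310547), 10.229949951171875), 3416)
[[0.5912 0.3479 0.005 ]
 [0.5923 0.226  0.005 ]
 [0.4322 0.2222 0.005 ]
 [0.431  0.3446 0.005 ]]
slots [0.5534 0.3312 0.005 ] [0.5551 0.2404 0.005 ] tab [0.4393 0.2831 0.04  ]
railL [ 0.638  -0.0906  0.069 ] [ 0.4368 -0.1255  0.069 ] railR [ 0.6618 -0.2242  0.069 ] [ 0.5295 -0.2558  0.069 ]
```

```bash
python3 -m crank '[[[0,0,-1.26,377,-180,0,1],[0,0,-1.26,377,-180,0,1],[0,0,-1.26,377,-180,0,1],[0,0,-1.26,377,-180,0,1],[0,0,-1.26,377,-180,0,1],[0,0,-1.26,377,-180,0,1],[0,0,-1.26,377,-180,0,1],[0,0,-1.26,377,-180,0,1],[0,0,-1.26,377,-180,0,1],[0,0,-1.26,377,-180,0,1]]]' 40
python3 - <<'E'
from h import *
np.set_printoptions(precision=4,suppress=True)
K,T=cam('wrist');im,d=env.grab_frame('wrist');print(env.read_state()['tool_pos'],T[:3,3])
P=cloud(K,T,d);np.savez('w1.npz',im=im,d=d,P=P,K=K,T=T)
for n in ['chopper','bed','pin_slot','lock_thumb']:
    for r in env.tip_of('wrist',n)[:2]:
        z={'bed':.062,'pin_slot':.062,'lock_thumb':.0905}.get(n,0);print(n,round(r['score'],2),r['xy'],onplane(K,T,r['xy'],z))
print(np.median(d[d>0]))
# rectified orthographic view at z=.062: 2px/mm
x,y=np.meshgrid(np.arange(.72,.40,-.0005),np.arange(-.04,-.31,-.0005),indexing='ij')
uv=pix(K,T,np.stack([x,y,0*x+.066],-1)).astype(np.float32)
o=cv2.remap(im,uv[...,0],uv[...,1],cv2.INTER_CUBIC);cv2.imwrite('pics/ortho.png',cv2.resize(o[...,::-1],None,fx=.93,fy=.93))
E
```

```text
t: 2.23
tool_pos: [0.5002, -0.1692, 0.4049]
tool_rot: [[-0.133, 0.991, 0.001], [0.991, 0.133, -0.0], [-0.0, 0.001, -1.0]]
ft_force: [0.4, -0.2, -1.1]
finger_gap: 1.003
grasp_force: 0.0
[ 0.5035 -0.1648  0.4042] [ 0.4904 -0.0916  0.3732]
chopper 0.89 [362.0, 180.4] [ 0.5546 -0.1751  0.    ]
bed 0.38 [240.4, 319.7] [ 0.439  -0.3337  0.062 ]
pin_slot 0.9 [417.2, 193.3] [ 0.5991 -0.1668  0.062 ]
lock_thumb 0.79 [364.5, 92.8] [ 0.5285 -0.0835  0.0905]
0.35587436
```

View pics/ortho.png

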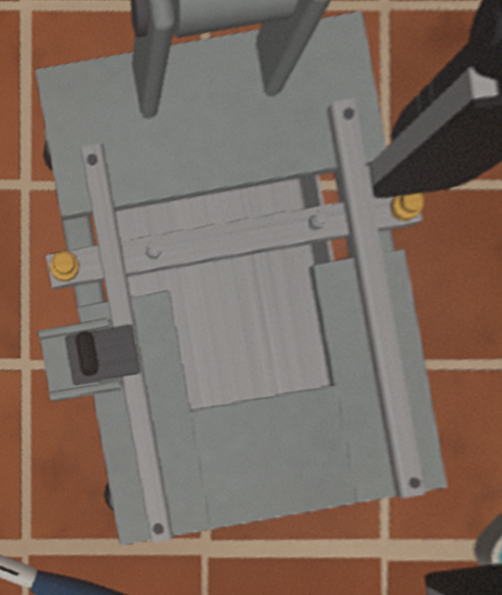

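Run:
```python
from h import *
np.set_printoptions(precision=4,suppress=True)
env.grab_frame('wrist')
K,T=cam('wrist');im,d=env.grab_frame('wrist');s=env.read_state();print(s['tool_pos'],s['tool_rot'],np.abs(s['qd']).max())
P=cloud(K,T,d);np.savez('w2.npz',im=im,d=d,P=P,K=K,T=T)
# ortho in chopper-guess frame, 4px/mm is heavy -> 2px/mm; x up, y left
yaw=np.radians(10.35);o=np.array([.5552,-.1739]);c,s_=np.cos(yaw),np.sin(yaw)
X,Y=np.meshgrid(np.arange(.12,-.13,-.0005),np.arange(.11,-.11,-.0005),indexing='ij')
def orth(z):
    w=np.stack([o[0]+c*X-s_*Y,o[1]+s_*X+c*Y,0*X+z],-1);uv=pix(K,T,w).astype(np.float32)
    return cv2.remap(im,uv[...,0],uv[...,1],cv2.INTER_CUBIC)
a=orth(.069);cv2.imwrite('pics/o2.png',cv2.resize(a[...,::-1],None,fx=1.19,fy=1.19)); print(a.shape)
```

```text
[ 0.4988 -0.172   0.4048] [[-0.1246  0.9922 -0.    ]
 [ 0.9922  0.1246 -0.0002]
 [-0.0002 -0.0001 -1.    ]] 0.009875652575522215
(500, 440, 3)
```

View pics/o2.png

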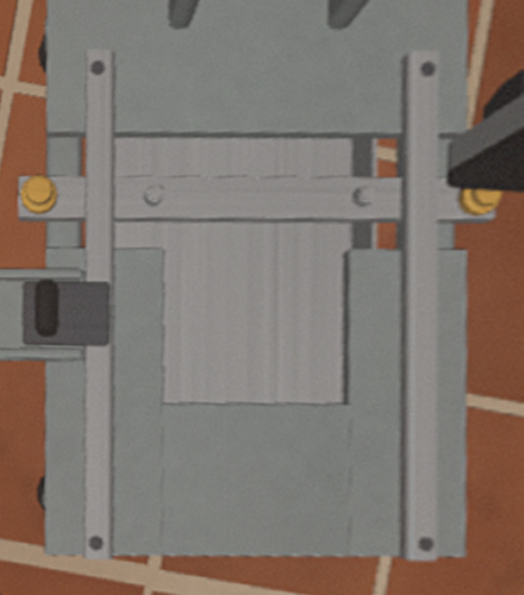

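```bash
python3 -m crank '[[[0,0,0.103,400,-3,60,1],[0,0,0.103,400,-3,60,1],[0,0,0.103,400,-3,60,1],[0,0,0.103,400,-3,60,1],[0,0,0.103,400,-3,60,1],[0,0,0.103,400,-3,60,1],[0,0,0.103,400,-3,60,1],[0,0,0.103,400,-3,60,1],[0,0,0.103,400,-3,60,1],[0,0,0.103,400,-3,60,1]]]'
python3 - <<'E'
from h import *
np.set_printoptions(precision=4,suppress=True)
for _ in range(4): env.grab_frame('wrist')
K,T=cam('wrist');im,d=env.grab_frame('wrist');s=env.read_state();print(s['t'],s['tool_pos'],s['tool_rot'],np.abs(s['qd']).max())
for n in ['coarse_plate']:
    for r in env.tip_of('wrist',n)[:2]:print(n,r['score'],r['xy'],onplane(K,T,r['xy'],0))
X,Y=np.meshgrid(np.arange(.62,.40,-.0005),np.arange(.37,.20,-.0005),indexing='ij')
def orth(z):
    uv=pix(K,T,np.stack([X,Y,0*X+z],-1)).astype(np.float32)
    return cv2.remap(im,uv[...,0],uv[...,1],cv2.INTER_CUBIC)
cv2.imwrite('pics/p1.png',np.hstack([orth(.005),orth(.04)])[...,::-1])
E
```

```text
t: 3.42
tool_pos: [0.4451, 0.2266, 0.3445]
tool_rot: [[-0.022, 1.0, 0.0], [1.0, 0.022, 0.001], [0.001, 0.0, -1.0]]
ft_force: [0.7, -0.4, 0.1]
finger_gap: 1.0
grasp_force: 0.0
3.6667 [0.4459 0.2242 0.3449] [[-0.0225  0.9997  0.0002]
 [ 0.9997  0.0225 -0.0002]
 [-0.0002  0.0002 -1.    ]] 0.01719650864717982
coarse_plate 0.77 [387.8, 117.6] [0.5097 0.2864 0.    ]
```

View pics/p1.png

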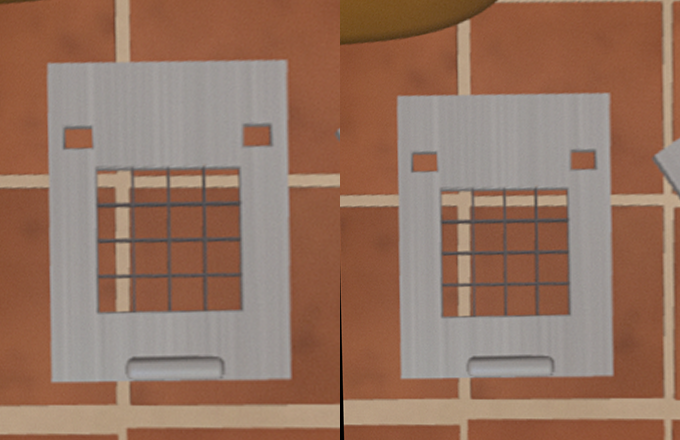

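```bash
python3 -m crank '[[[0,0,0.012,61,-8,20,1],[0,0,0.012,61,-8,40,1],[0,0,0.012,61,-8,80,1],[0,0,0.012,61,-8,110,1],[0,0,0.012,61,-8,140,0.5],[0,0,0.012,61,-8,163,0.3],[0,0,0.012,61,-8,163,0.1],[0,0,0.012,61,-8,163,-0.1],[0,0,0.012,61,-8,163,-0.2],[0,0,0.012,61,-8,163,-0.2]]]'
```

```text
t: 4.55
tool_pos: [0.4372, 0.2859, 0.184]
tool_rot: [[-0.011, 1.0, 0.003], [1.0, 0.011, 0.002], [0.002, 0.003, -1.0]]
ft_force: [-0.1, 0.5, 0.8]
finger_gap: 0.397
grasp_force: 0.0
```

```bash
python3 -m crank '[[[0,0,0,0,0,0,-1],[0,0,0,0,0,0,-1],[0,0,0,0,0,0,-1],[0,0,0,0,0,0,-1],[0,0,0,0,0,0,-1],[0,0,0,0,0,0,-1],[0,0,0,0,0,-10,-1],[0,0,0,0,0,-40,-1],[0,0,0,0,0,-80,-1],[0,0,0,0,0,-120,-1]]]' 90
```

```text
t: 5.38
tool_pos: [0.4355, 0.2857, 0.3026]
tool_rot: [[-0.012, 1.0, -0.003], [1.0, 0.012, -0.001], [-0.001, -0.003, -1.0]]
ft_force: [1.2, 1.2, -3.1]
finger_gap: 0.101
grasp_force: 88.8
```

```bash
python3 -m crank '[[[0,0,0,-20,0,-10,-1],[0,0,-0.02,-50,2,-20,-1],[0,0,-0.04,-85,5,-25,-1],[0,0,-0.06,-120,8,-25,-1],[0,0,-0.08,-155,11,-25,-1],[0,0,-0.10,-190,14,-25,-1],[0,0,-0.12,-225,17,-25,-1],[0,0,-0.14,-260,20,-25,-1],[0,0,-0.16,-295,23,-25,-1],[0,0,-0.167,-330,25,-25,-1]]]'
```

```text
t: 6.22
tool_pos: [0.4647, -0.0453, 0.3271]
tool_rot: [[-0.179, 0.984, -0.0], [0.984, 0.179, 0.0], [0.0, -0.0, -1.0]]
ft_force: [1.3, 0.6, -3.8]
finger_gap: 0.101
grasp_force: 88.7
```

```bash
python3 -m crank '[[[0,0,0,-35,-5,0,-1],[0,0,0,-70,-10,0,-1],[0,0,0,-105,-15,0,-1],[0,0,0,-130,-19,0,-1],[0,0,0,-141,-20,0,-1],[0,0,0,-141,-20,15,-1],[0,0,0,-141,-20,35,-1],[0,0,0,-141,-20,53,-1],[0,0,0,-141,-20,58,-1],[0,0,0,-141,-20,58,-1]]]'
cat > look.py <<'E'
from h import *
import sys
np.set_printoptions(precision=4,suppress=True)
env.grab_frame('wrist')
K,T=cam('wrist');im,d=env.grab_frame('wrist');s=env.read_state();print(s['t'],s['tool_pos'],s['tool_rot'].tolist() if 0 else np.degrees(np.arctan2(s['tool_rot'][1][1],s['tool_rot'][0][1])),np.abs(s['qd']).max(),s['ft_force'])
P=cloud(K,T,d)
yaw=np.radians(10.25);o=np.array([.5562,-.1730]);c,s_=np.cos(yaw),np.sin(yaw)
X,Y=np.meshgrid(np.arange(.12,-.13,-.0005),np.arange(.1,-.1,-.0005),indexing='ij')
def orth(z):
    w=np.stack([o[0]+c*X-s_*Y,o[1]+s_*X+c*Y,0*X+z],-1);uv=pix(K,T,w).astype(np.float32)
    return cv2.remap(im,uv[...,0],uv[...,1],cv2.INTER_CUBIC)
zs=[float(a) for a in sys.argv[2:]]
cv2.imwrite(sys.argv[1],np.hstack([orth(z) for z in zs])[...,::-1])
Q=np.stack([(P[...,0]-o[0])*c+(P[...,1]-o[1])*s_,-(P[...,0]-o[0])*s_+(P[...,1]-o[1])*c,P[...,2]],-1)
np.savez('look.npz',Q=Q,d=d)
for xa in (-.05,.02,.05):
  for ya in (-.045,.045):
    m=(d>0)&(abs(Q[...,0]-xa)<.006)&(abs(Q[...,1]-ya)<.006);print(xa,ya,np.median(Q[m][:,2]) if m.sum()>5 else None,m.sum())
E
python3 look.py pics/l1.png .085 .069
```

```text
t: 7.05
tool_pos: [0.4702, -0.1854, 0.2675]
tool_rot: [[-0.178, 0.984, -0.003], [0.984, 0.178, 0.001], [0.002, -0.003, -1.0]]
ft_force: [-0.6, 0.2, -2.9]
finger_gap: 0.1
grasp_force: 88.8
7.15 [ 0.4708 -0.1856  0.2696] 10.283808149091852 0.01382345681585023 [-0.1178  0.4321 -3.0833]
-0.05 -0.045 0.059647874730658704 88
-0.05 0.045 0.08942893929254446 678
0.02 -0.045 0.0887298009281196 496
0.02 0.045 0.0890352003206498 557
0.05 -0.045 0.08875117882781042 499
0.05 0.045 0.08887025173656919 712
```

View pics/l1.png

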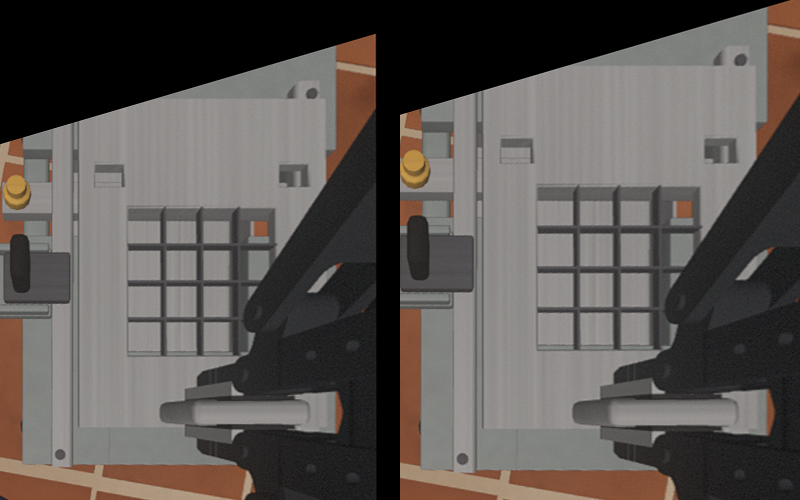

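```bash
python3 -m crank '[[[-0.027,0,0,-1.5,-5,0,-1],[-0.055,0,0,-1.5,-10,0,-1],[-0.055,0,0,-1.5,-10,3,-1],[-0.055,0,0,-1.5,-10,6,-1],[-0.055,0,0,-1.5,-10,9,-1],[-0.055,0,0,-1.5,-10,12,-1],[-0.055,0,0,-1.5,-10,15,-1],[-0.055,0,0,-1.5,-10,17,-1],[-0.055,0,0,-1.5,-10,18,-1],[-0.055,0,0,-1.5,-10,18,-1]]]'
python3 look.py pics/l2.png .070 .070
python3 - <<'E'
from h import *
z=np.load('look.npz');Q=z['Q'];d=z['d']
m=(d>0)&(abs(Q[...,1]-.05)<.006)&(Q[...,0]>-.085)&(Q[...,0]<.06)&(Q[...,2]>.05)
q=Q[m];f=np.polyfit(q[:,0],q[:,2],1);print('pitch',f, 'z rear under',np.polyval(f,-.094)-.005,np.std(q[:,2]-np.polyval(f,q[:,0])))
E
```

```text
t: 7.98
tool_pos: [0.4611, -0.1891, 0.2502]
tool_rot: [[-0.178, 0.983, 0.053], [0.984, 0.178, 0.01], [0.0, 0.054, -0.999]]
ft_force: [0.9, -0.2, -4.0]
finger_gap: 0.099
grasp_force: 88.7
8.0833 [ 0.4611 -0.1892  0.2507] 10.256757700617078 0.0032900163546167997 [-0.3432  0.3344 -2.9876]
-0.05 -0.045 None 0
-0.05 0.045 0.07333728330165346 683
0.02 -0.045 0.07643248339878289 528
0.02 0.045 0.0768636183906584 550
0.05 -0.045 0.0782556112237057 569
0.05 0.045 0.07844609950223559 700
pitch [0.04116759 0.0754177 ] z rear under 0.06654794286281106 0.001985234463055011
```

View pics/l2.png

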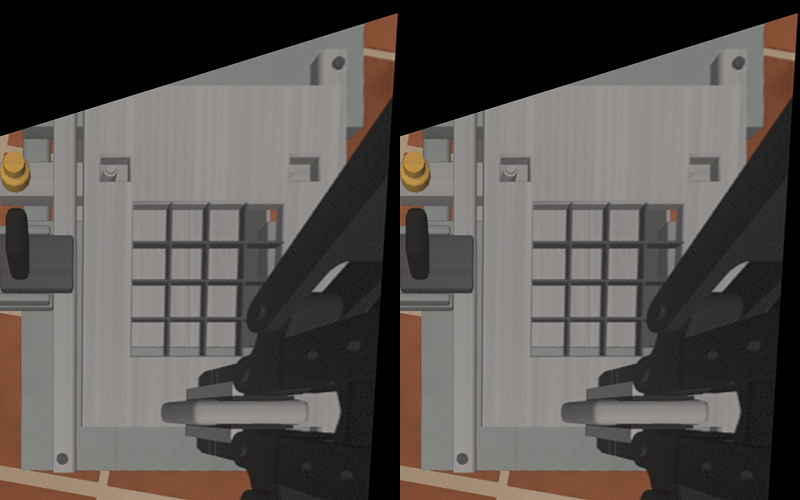

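```bash
python3 -m crank '[[[0,0,0,0.6,0,0.5,-1],[0,0,0,0.6,0,1,-1],[0,0,0,0.6,0,1.4,-1],[0,0,0,0.6,0,1.8,-1],[0,0,0,0.6,0,2.1,-1],[0,0,0,0.6,0,2.4,-1],[0,0,0,0.6,0,2.7,-1],[0,0,0,0.6,0,2.7,-1],[0,0,0,0.6,0,2.7,-1],[0,0,0,0.6,0,2.7,-1]]]'
```

```text
t: 8.92
tool_pos: [0.4611, -0.1886, 0.248]
tool_rot: [[-0.178, 0.983, 0.054], [0.984, 0.178, 0.01], [-0.0, 0.055, -0.998]]
ft_force: [0.3, 0.2, -4.7]
finger_gap: 0.101
grasp_force: 88.7
```

```bash
python3 -m crank '[[[0,0,0,0,0,0.2,-1],[0,0,0,0,0,0.4,-1],[0,0,0,0,0,0.5,-1],[0,0,0,0,0,0.6,-1],[0,0,0,0,0,0.7,-1],[0,0,0,0,0,0.8,-1],[0,0,0,0,0,0.8,-1],[0,0,0,0,0,0.8,-1],[0,0,0,0,0,0.8,-1],[0,0,0,0,0,0.8,-1]]]'
cat > m.py <<'E'
from h import *
np.set_printoptions(precision=4,suppress=True)
F=[]
for _ in range(2):
    im,d=env.grab_frame('wrist');s=env.read_state();F.append(s['ft_force'])
print(np.mean(F,0),s['tool_pos'],s['t'])
E
python3 m.py
```

```text
t: 9.75
tool_pos: [0.4611, -0.1886, 0.2472]
tool_rot: [[-0.178, 0.983, 0.054], [0.984, 0.178, 0.01], [0.0, 0.055, -0.998]]
ft_force: [-0.1, -0.1, -3.4]
finger_gap: 0.102
grasp_force: 88.7
[ 0.584  -0.4221 -3.7314] [ 0.4611 -0.1886  0.2472] 9.85
```

```bash
python3 -m crank '[[[0,0,0,0,0,0.2,-1],[0,0,0,0,0,0.4,-1],[0,0,0,0,0,0.5,-1],[0,0,0,0,0,0.6,-1],[0,0,0,0,0,0.7,-1],[0,0,0,0,0,0.8,-1],[0,0,0,0,0,0.9,-1],[0,0,0,0,0,1,-1],[0,0,0,0,0,1,-1],[0,0,0,0,0,1,-1]]]'; python3 m.py
```

```text
t: 10.68
tool_pos: [0.4612, -0.1886, 0.2462]
tool_rot: [[-0.178, 0.983, 0.054], [0.984, 0.178, 0.01], [0.0, 0.055, -0.998]]
ft_force: [0.2, -0.1, -3.6]
finger_gap: 0.1
grasp_force: 88.7
[ 0.4393 -0.498  -2.5767] [ 0.4612 -0.1886  0.2462] 10.7833
```

```bash
python3 -m crank '[[[0,0,0,0,0,0.1,-1],[0,0,0,0,0,0.2,-1],[0,0,0,0,0,0.3,-1],[0,0,0,0,0,0.4,-1],[0,0,0,0,0,0.5,-1],[0,0,0,0,0,0.5,-1],[0,0,0,0,0,0.5,-1],[0,0,0,0,0,0.5,-1],[0,0,0,0,0,0.5,-1],[0,0,0,0,0,0.5,-1]]]'; python3 m.py
```

```text
t: 11.62
tool_pos: [0.4612, -0.1886, 0.2457]
tool_rot: [[-0.178, 0.983, 0.054], [0.984, 0.178, 0.01], [0.0, 0.055, -0.998]]
ft_force: [-0.3, 0.8, -4.1]
finger_gap: 0.103
grasp_force: 88.8
[-0.2732 -0.2929 -3.4318] [ 0.4612 -0.1886  0.2457] 11.7167
```

```bash
python3 -m crank '[[[0,0,0,0,0,0.1,-1],[0,0,0,0,0,0.2,-1],[0,0,0,0,0,0.3,-1],[0,0,0,0,0,0.4,-1],[0,0,0,0,0,0.5,-1],[0,0,0,0,0,0.6,-1],[0,0,0,0,0,0.6,-1],[0,0,0,0,0,0.6,-1],[0,0,0,0,0,0.6,-1],[0,0,0,0,0,0.6,-1]]]'; python3 m.py
```

```text
t: 12.55
tool_pos: [0.4613, -0.1886, 0.2453]
tool_rot: [[-0.178, 0.983, 0.054], [0.984, 0.178, 0.01], [-0.0, 0.055, -0.998]]
ft_force: [-0.5, 0.4, -0.0]
finger_gap: 0.104
grasp_force: 89.3
[-0.3736  0.4261  1.191 ] [ 0.4613 -0.1886  0.2453] 12.65
```

```bash
python3 -m crank '[[[0,0,0,0,0,0,-0.78],[0,0,0,0,0,0,-0.75],[0,0,0,0,0,0,-0.7],[0,0,0,0,0,0,-0.65],[0,0,0,0,0,0,-0.6],[0,0,0,0,0,0,-0.6],[0,0,0,0,0,0,-0.6],[0,0,0,0,0,0,-0.6],[0,0,0,0,0,0,-0.6],[0,0,0,0,0,0,-0.6]]]'
cat > fit.py <<'E'
from h import *
z=np.load('look.npz');Q=z['Q'];d=z['d']
m=(d>0)&(abs(Q[...,1]-.05)<.006)&(Q[...,0]>-.075)&(Q[...,0]<.06)&(Q[...,2]>.06)&(Q[...,2]<.09)
q=Q[m];A=np.polyfit(q[:,0],q[:,2],1);r=abs(q[:,2]-np.polyval(A,q[:,0]))<.002;A=np.polyfit(q[r,0],q[r,2],1);print('pitch,z0',A)
E
python3 look.py pics/l3.png .070 .070;python3 fit.py
```

```text
t: 13.48
tool_pos: [0.4612, -0.1886, 0.2451]
tool_rot: [[-0.178, 0.983, 0.054], [0.984, 0.178, 0.01], [0.0, 0.055, -0.998]]
ft_force: [0.8, 0.8, -0.9]
finger_gap: 0.2
grasp_force: 0.0
13.5833 [ 0.4612 -0.1885  0.2451] 10.254695092837855 0.0015988918985408507 [-0.1962 -0.2518  0.394 ]
-0.05 -0.045 None 0
-0.05 0.045 0.06827373322867529 692
0.02 -0.045 0.07127610734584974 603
0.02 0.045 0.07195436751071793 571
0.05 -0.045 0.07324317415172546 645
0.05 0.045 0.07365357661359917 692
pitch,z0 [0.05256633 0.0709054 ]
```

View pics/l3.png

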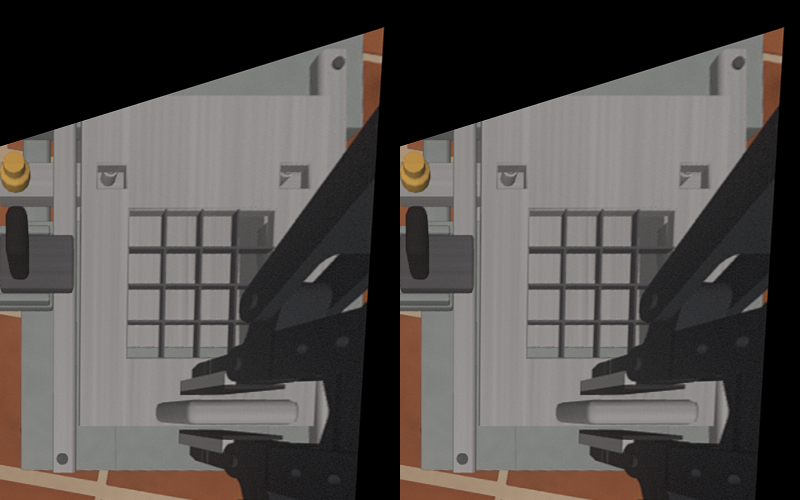

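```bash
python3 -m crank '[[[0,0,0,0,1,0,-0.6],[0,0,0,0,2,0,-0.6],[0,0,0,0,3,0,-0.6],[0,0,0,0,3.7,0,-0.6],[0,0,0,0,4.4,0,-0.6],[0,0,0,0,5.1,0,-0.6],[0,0,0,0,5.8,0,-0.6],[0,0,0,0,6.5,0,-0.6],[0,0,0,0,7.2,0,-0.6],[0,0,0,0,7.5,0,-0.6]]]'
python3 look.py pics/l4.png .070 .070;python3 fit.py
```

```text
t: 14.42
tool_pos: [0.4687, -0.1872, 0.2455]
tool_rot: [[-0.178, 0.983, 0.054], [0.984, 0.178, 0.01], [0.0, 0.055, -0.998]]
ft_force: [-1.1, 0.2, -0.5]
finger_gap: 0.201
grasp_force: 0.4
14.5167 [ 0.4687 -0.1872  0.2455] 10.25935804432068 0.003009715601631878 [-0.7216 -0.0362 -0.7075]
-0.05 -0.045 None 0
-0.05 0.045 0.0680837368049507 697
0.02 -0.045 0.07119576247137901 555
0.02 0.045 0.07177059070268457 695
0.05 -0.045 0.07299256785574296 645
0.05 0.045 0.07337037553975205 722
pitch,z0 [0.05264388 0.07069401]
```

Contact made and sliding. Continue about 2 mm per call.

```bash
python3 -m crank '[[[0,0,0,0,0.3,0,-0.6],[0,0,0,0,0.6,0,-0.6],[0,0,0,0,0.9,0,-0.6],[0,0,0,0,1.2,0,-0.6],[0,0,0,0,1.5,0,-0.6],[0,0,0,0,1.8,0,-0.6],[0,0,0,0,2,0,-0.6],[0,0,0,0,2,0,-0.6],[0,0,0,0,2,0,-0.6],[0,0,0,0,2,0,-0.6]]]'
python3 look.py pics/l4.png .070 .070;python3 fit.py
```

```text
t: 15.35
tool_pos: [0.4706, -0.1869, 0.2456]
tool_rot: [[-0.178, 0.983, 0.054], [0.984, 0.178, 0.01], [-0.0, 0.055, -0.998]]
ft_force: [-1.4, -0.6, -0.1]
finger_gap: 0.198
grasp_force: 0.3
15.45 [ 0.4706 -0.1869  0.2456] 10.25695245821933 0.001227167120962451 [-0.1103  0.3037  0.0288]
-0.05 -0.045 None 0
-0.05 0.045 0.06760388193206172 686
0.02 -0.045 0.07017117362140923 491
0.02 0.045 0.07074308926181257 674
0.05 -0.045 0.07164270130789693 639
0.05 0.045 0.07200740440156128 722
pitch,z0 [0.04375652 0.069798  ]
```

```bash
python3 -m crank '[[[0,0,0,0,0.2,0,-0.6],[0,0,0,0,0.4,0,-0.6],[0,0,0,0,0.6,0,-0.6],[0,0,0,0,0.8,0,-0.6],[0,0,0,0,1,0,-0.6],[0,0,0,0,1,0,-0.6],[0,0,0,0,1,0,-0.6],[0,0,0,0,1,0,-0.6],[0,0,0,0,1,0,-0.6],[0,0,0,0,1,0,-0.6]]]'
python3 look.py pics/l4.png .070 .070;python3 fit.py
```

```text
t: 16.28
tool_pos: [0.4715, -0.1867, 0.2457]
tool_rot: [[-0.178, 0.983, 0.054], [0.984, 0.178, 0.01], [0.0, 0.055, -0.998]]
ft_force: [0.1, -0.0, 0.2]
finger_gap: 0.203
grasp_force: 0.1
16.3833 [ 0.4716 -0.1867  0.2457] 10.25735922556648 0.0018758274304894224 [0.0098 1.2112 0.2211]
-0.05 -0.045 None 0
-0.05 0.045 0.06596233196142784 658
0.02 -0.045 0.06539823710102678 508
0.02 0.045 0.06596454913218494 623
0.05 -0.045 0.06553759020762581 593
0.05 0.045 0.06601480335895737 595
pitch,z0 [0.00020254 0.06600718]
```

View pics/l4.png

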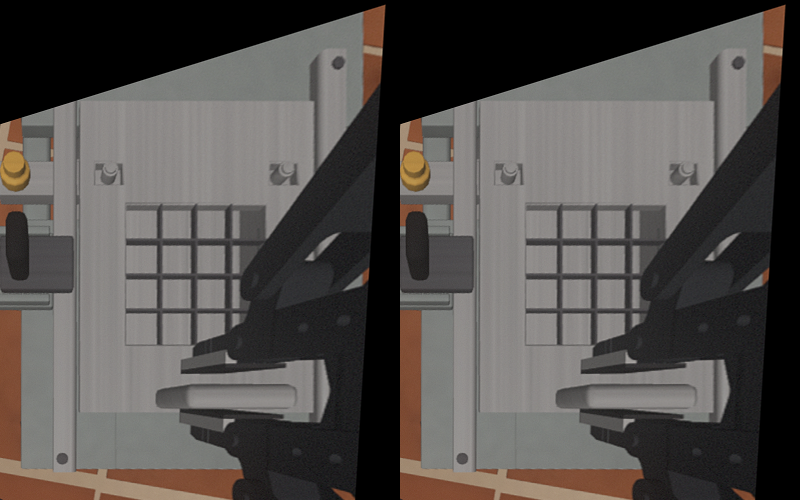

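```bash
python3 -m crank '[[[0,0,0,0,-1.5,0,-0.6],[0,0,0,0,-3,0,-0.5],[0,0,0,0,-3,0,-0.35],[0,0,0,0,-3,0,-0.3],[0,0,0,0,-2.5,-10,-0.3],[0,0,0,0,-1.5,-30,-0.3],[0,0,0,0,-0.3,-50,-0.5],[0.03,0,0,0,0.6,-68,-1],[0.055,0,0,0,0.6,-68,-1],[0.055,0,0,0,0.6,-68,-1]]]'
python3 look.py pics/l5.png .067;python3 fit.py
```

```text
t: 17.22
tool_pos: [0.4688, -0.1873, 0.315]
tool_rot: [[-0.178, 0.984, 0.001], [0.984, 0.178, -0.001], [-0.001, 0.0, -1.0]]
ft_force: [0.4, 0.2, -0.5]
finger_gap: -0.003
grasp_force: 0.0
17.3167 [ 0.4686 -0.1872  0.3131] 10.26256947765484 0.01867778859387321 [0.329  0.9848 0.367 ]
-0.05 -0.045 0.06592515177925033 240
-0.05 0.045 0.06585403188173106 347
0.02 -0.045 0.06548837758761575 333
0.02 0.045 0.06601684528234478 351
0.05 -0.045 0.06579471047090828 292
0.05 0.045 0.06600773293683157 341
pitch,z0 [9.92647026e-05 6.59727373e-02]
```

```bash
python3 -m crank '[[[0,0,0,34,20,0,-1],[0,0,0,68,41,0,-1],[0,0,0,100,61,0,-1],[0,0,0,126,76.5,0,-1],[0,0,0,126,76.5,0,-1],[0,0,0,126,76.5,15,-1],[0,0,0,126,76.5,35,-1],[0,0,0,126,76.5,52,-1],[0,0,0,126,76.5,60,-1],[0,0,0,126,76.5,60,-1]]]'
python3 look.py pics/l6.png .09
```

```text
t: 18.15
tool_pos: [0.5205, -0.0498, 0.2511]
tool_rot: [[-0.178, 0.984, -0.004], [0.984, 0.178, 0.001], [0.001, -0.004, -1.0]]
ft_force: [-0.1, -0.6, -0.0]
finger_gap: 0.0
grasp_force: 0.0
18.25 [ 0.5212 -0.0499  0.2538] 10.23938602550165 0.02337042359305024 [ 0.3384 -0.7457  1.1103]
-0.05 -0.045 None 0
-0.05 0.045 None 0
0.02 -0.045 None 0
0.02 0.045 None 0
0.05 -0.045 None 0
0.05 0.045 None 0
```

Run:
```python
from h import *
K,T=cam('wrist');im,d=env.grab_frame('wrist');i2,_=env.grab_frame('scene')
cv2.imwrite('pics/w6.png',np.vstack([cv2.resize(im,(512,320)),cv2.resize(i2[190:290,270:430],(448,280))[:, :].copy() if 0 else cv2.resize(i2[190:290,270:430],(512,280))])[...,::-1])
```

```text
(no output)
```

View pics/w6.png

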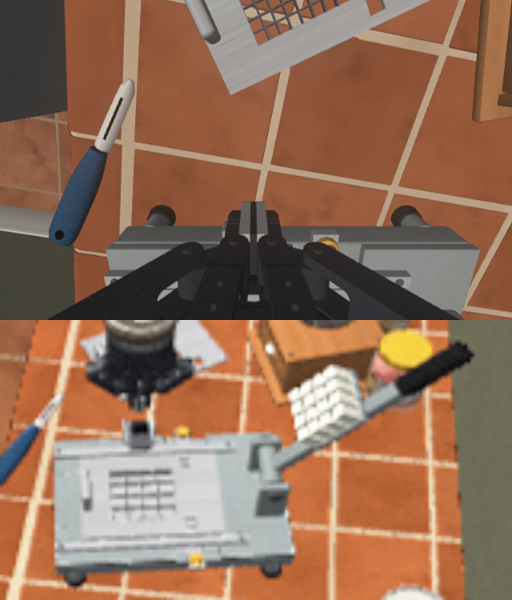

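```bash
python3 -m crank '[[[0,0,0,-8,0,0,-1],[0,0,0,-15,0,0,-1],[0,0,0,-19,0,0,-1],[0,0,0,-22,0,0,-1],[0,0,0,-25,0,0,-1],[0,0,0,-28,0,0,-1],[0,0,0,-31,0,0,-1],[0,0,0,-34,0,0,-1],[0,0,0,-36,0,0,-1],[0,0,0,-36,0,0,-1]]]'; python3 m.py
```

```text
t: 19.18
tool_pos: [0.5278, -0.0854, 0.2535]
tool_rot: [[-0.178, 0.984, -0.0], [0.984, 0.178, -0.0], [-0.0, -0.0, -1.0]]
ft_force: [0.0, -0.4, -0.1]
finger_gap: -0.003
grasp_force: 0.0
[ 0.0271 -0.0934 -0.2861] [ 0.5277 -0.0852  0.2535] 19.2833
```

```bash
python3 -m crank '[[[0,0,0,-0.5,0,0,-1],[0,0,0,-1,0,0,-1],[0,0,0,-1.5,0,0,-1],[0,0,0,-2,0,0,-1],[0,0,0,-2.5,0,0,-1],[0,0,0,-3,0,0,-1],[0,0,0,-3.5,0,0,-1],[0,0,0,-4,0,0,-1],[0,0,0,-4.5,0,0,-1],[0,0,0,-5,0,0,-1]]]'; python3 m.py
python3 - <<'E'
from h import *
i2,_=env.grab_frame('scene')
cv2.imwrite('pics/w7.png',cv2.resize(i2[205:275,275:365],(720,560),interpolation=cv2.INTER_CUBIC)[...,::-1])
E
```

```text
t: 20.12
tool_pos: [0.5283, -0.0885, 0.2537]
tool_rot: [[-0.18, 0.984, -0.001], [0.984, 0.18, 0.005], [0.005, 0.0, -1.0]]
ft_force: [-4.5, 17.5, 4.3]
finger_gap: 0.002
grasp_force: 9.0
[-3.8752 15.204   3.8793] [ 0.5283 -0.0885  0.2537] 20.2167
```

View pics/w7.png

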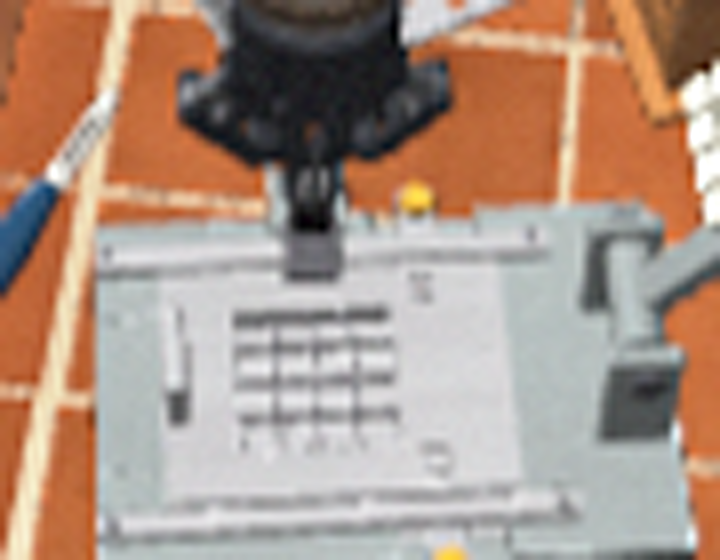

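```bash
python3 -m crank '[[[0,0,0,5,0,0,-1],[0,0,0,15,0,0,-1],[0,0,0,35,0,0,-1],[0,0,0,35,0,-30,-1],[0,0,0,35,0,-60,-1],[0,0,0,10,0,-85,-1],[0,0,0,-25,-20,-90,-1],[0,0,0,-60,-50,-90,-1],[0,0,0,-87,-80,-90,-1],[0,0,0,-87,-80,-90,-1]]]'
python3 look.py pics/l8.png .067 .077;python3 fit.py
```

```text
t: 21.1
tool_pos: [0.4626, -0.1934, 0.3441]
tool_rot: [[-0.174, 0.985, -0.0], [0.985, 0.174, -0.002], [-0.002, -0.001, -1.0]]
ft_force: [-1.0, 0.5, -0.2]
finger_gap: -0.003
grasp_force: 0.0
21.2 [ 0.4646 -0.1909  0.3439] 10.067709027288034 0.04900854071484439 [0.6443 0.8304 0.5453]
-0.05 -0.045 0.065898338617807 195
-0.05 0.045 0.0659947317415384 272
0.02 -0.045 0.06552328685267875 294
0.02 0.045 0.06596931386855764 274
0.05 -0.045 0.06574260912434154 223
0.05 0.045 0.0660480855479079 266
pitch,z0 [-0.00158477  0.0662143 ]
```

View pics/l8.png

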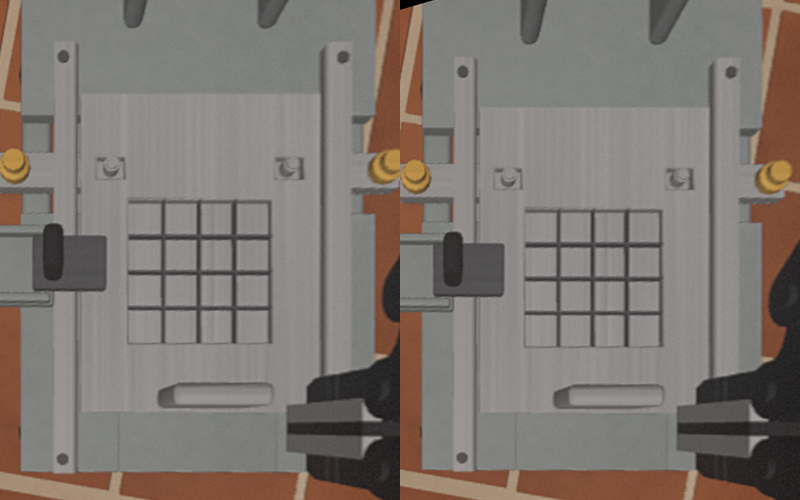

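```bash
python3 -c "
from station import env
print(env.close_job())"
```

```text
the job is handed in; nothing more can be done
None
```

The coarse plate lies flat on the bed with its slots over the pins, the lock slide is in about 12 mm over its edge (about 16 mm of travel), and the job was handed in with the arm clear at about 21 s; no verdict came back.

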